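# Load a label reel on the inclined dispenser and feed it

## Robot

A 6-joint arm with a two-finger parallel gripper is mounted at the origin on a cart in front of the work surface, level with it; the furniture and walls round the work are solid. World frame = base frame: x ahead of the robot, y to its left, z up, the work surface at z = 0. Lengths are in m, angles in rad, forces in N, time in s.
With the tool pointing down it reaches from about 0.3 to 0.875 m from the base axis. Payload 6.4 kg.
Tool frame: the origin (TCP) lies on the mounting face of the last link; the fingertips stand 173 mm ahead of it and the grasp point (between the pads) lies 155 mm ahead of it; z points along the fingers, y is the line along which they close (so a half turn about z gives the same grasp; the last joint's range is limited). The gripper opens to 85 mm and grips with 20 to 120 N. Pads are 22 mm wide; open, the fingers measure 114 mm over their backs; the gripper's body (76 mm by 85 mm) begins 54 mm behind the grasp point. The pads swing forward as they close: fully open they stand 13 mm farther back than shut.
Start: joints at [0.98, 0.181, 1.607, -0, 1.354, -0.206], TCP at [0.216, 0.533, 0.405] pointing down, gripper open.
Joint ranges: [-2.99, 2.99], [-0.89, 2.07], [0.3, 2.58], [-1.14, 4.28], [0, 2.63], [-3.12, 3.12]. Speed limits (rad/s): [2.57, 2.57, 3.01, 3.14, 3.14, 3.14].

## Interface

Orientations are given as a unit quaternion [w, x, y, z].
In Python, from plant import bot gives the robot as it stands.
- The arm moves only by the tool step_arm, never from a script. Its argument "moves" is a list of rows, each an object with "grip": the opening, from 0 (shut) to 1 (fully open); "dp": the shift along the tool's x, y, z each as a share of 0.6 m, from -1 to 1, a list of three; "yaw": the turn about the tool's z as a share of 180 degrees, from -1 to 1. In form: [{"grip": grip, "dp": [tx, ty, tz], "yaw": yaw}, ...]. A call has 1 to 5 rows; each row shifts and turns the commanded pose from where the row before left it, along the tool's axes as they then stand; what a row does not reach is not made up. A row lasts 1/10 s, in which the tool goes at most 50 mm and 8.59 degrees, less where a joint would pass 70% of its speed; a pose out of reach is approached as far as the arm can. A call with a number of a shift or a turn outside -1 to 1 is refused whole. A call with a gripper value outside its range is refused whole. The fingers move at their own pace and stop on an object; "grip_force" is the grip in N (left out, the last holds). Time passes only in rows, so rows that do not move let the fingers close. It gives the time, the measured TCP pose, the force, the opening and the grip force at its end, in the units of the state.
- bot.sense(): the state, without advancing time (a new reading comes with each control period).
- bot.camera(name): name is "scene" or "top" or "wrist"; returns the picture (384x512x3 uint8, blue, green, red); there is no depth.
- bot.get_calibration(name): a dict with "vfov" (degrees; the focal length in pixels is half the picture's height over the tangent of half this angle, whatever the lens; pixels are square), "cx", "cy" (the principal point, pixels), "T" (4x4, takes a point from camera to world coordinates); the wrist camera has in their place "T_tool_cam" (4x4, takes a point from camera to tool coordinates, whose origin is the TCP and whose axes are the flange's). Camera axes: x right, y up, looking along -z (the intrinsics and any distortion apply to the point x, -y, -z); pixel columns grow to the right and rows downward; lengths in m; the calibration is good to about 2 mm. A picture is of the moment at which its call begins: read the wrist's pose just before it. get_calibration takes no time and is no camera call.
- bot.close_job(): hands the job in; it is judged then, once.
Trained networks look in the newest picture that a camera, given by its name, has taken for a name from the list of things; names that differ only in an ending like _2 or _b are one class to them, and where a whole thing is asked for, a point or a joint stands for the part that bears it (a point fixed in the world has none). Each returns a list of dicts, best first, with "p" (0 to 1); they miss things now and then, are a little off and sometimes report something else, mostly with a low value. They report only what shows in the picture. A call takes as long as a camera call.
- bot.recognise(camera, query): "bbox" ([centre column, centre row, width, height] in pixels, round what is visible of it).
- bot.silhouettes(camera, query): "region" (384x512 bool, what is visible of it) and "bbox" ([centre column, centre row, width, height] in pixels, round what is visible of it).
The state is a dict: "clock": time; "joints": joint angles; "dq": joint speeds; "joint_torque": joint torques, N m; "position": TCP position; "ee_rot": TCP orientation; "ft_force": force on the tool from outside, world axes, zero at the start; "moment": the same for the moment, N m; "gripper_width": finger opening in m; "gripper_force": force on a finger pad.
Only numpy, scipy, OpenCV 4.12 (cv2) and the standard library are available. Lean on these libraries where they do the work, as an engineer would, in place of code of your own. Each camera call takes 0.05 s, during which the arm holds its last target. There are 200 camera calls.

## Task

Load the label dispenser: put the reel of labels, orange collar up, on the leaning spindle and turn it until the slots underneath drop over the turntable's lugs and the reel sits fully home on the turntable. Then swing the red-barred feed lever away to its stop and let it spring back. Leave the dropper bottle, the marker pen and the test cassette where they are.

Things in the scene. Friction and masses are not known exactly. Their poses are not given: they have to be found in the camera images.
- reel: Reel of white labels on an orange core, loose, collar up, 61 mm high. From below: flange (radius 24, z 0 to 8) with four radial slots, 9.6 wide, 7.5 deep, open below and at the rim, along its own +x, +y, -x, -y; roll (diameter 53) to z 33; round grip collar (diameter 32) z 33 to 61. Bore diameter 15 right through. Origin: centre of underside; z along the bore, to the collar. 0.12 kg.
- spindle_foot (a point): Foot of the spindle, centre of the black turntable's face (diameter 60), 60 above the table; z runs up the spindle, leaning 30 degrees to the dispenser's front. Spindle diameter 12. Face carries 4 domed lugs, diameter 6, 6 high, at radius 17, 90 degrees apart; it turns stiffly and its angle is NOT reported, nor by this frame. Lugs outside the slots: the reel stops 6 short.
- spindle_tip (a point): Free end of the spindle, 48 along its z axis from the foot; tapered over the last 8.
- dispenser: The label dispenser, fixed: grey base plate 150 x 200 x 10 (x from -70 to 80, y from -55 to 145), white housing. Origin on the table vertically under the spindle's foot; its front is -x, z up; the lever stands at y = +112.
- lever_bar (a point): Middle of the red cross bar (diameter 14, 50 long, along the dispenser's y) at the top of the feed lever, 85 from the lever's pivot.
- lever_pivot (a point): Pivot of the feed lever (axis along the dispenser's y), 34 above the table.
- feed_lever (a joint): Angle of the feed lever: 0 at rest, leaning 0.4 rad from vertical to the dispenser's front; grows as it is swung to the back (the dispenser's +x), with the stop at 0.8. A spring returns it; about 2 N at the bar at first, 4 N at the stop.
- dropper_bottle: Bystander: small blue dropper bottle with white cap, diameter 24, 67 high, standing beside the dispenser. Origin: centre of its underside.
- marker_pen: Bystander: black marker pen lying on the table, 17 x 140 x 16. Origin: centre of its underside, length along its y.
- test_cassette: Bystander: flat white test cassette, 20 x 70 x 5, lying in front of the dispenser. Origin: centre of its underside.

How it is judged:
On the way, in this order (a step that is already met when the one before it is completed fails the run):
1. the reel sits home on the turntable, over the lugs (distance between reel and spindle_foot below 0.0035 m and angle between the z axis of reel and the z axis of spindle_foot, either way round below 0.08 rad), for 0.2 s.
2. the feed lever is swung to its stop (value of joint feed_lever above 0.74 rad).
3. the feed lever has sprung back (value of joint feed_lever below 0.06 rad), for 0.2 s.
At the end, for the whole second after the job is handed in: The reel sits on the spindle, collar up, its underside within 3.5 mm of the turntable's face (lugs in the slots) and square to the spindle within 0.08 rad, at rest; the feed lever is back within 0.06 rad of its rest; the bystanders are within 30 mm of where they stood and the bottle stands (all of step 1 and angle between reel's own z axis and vertical below 0.8 rad and linear speed of reel below 0.02 m/s and value of joint feed_lever below 0.06 rad); the robot touches nothing.
It fails at once if the dropper bottle is moved 30 mm or tipped (distance of dropper_bottle from where it was at the start of the episode above 0.03 m or angle between dropper_bottle's own z axis and vertical above 0.4 rad).
It fails at once if the marker pen is moved 30 mm (distance of marker_pen from where it was at the start of the episode above 0.03 m).
It fails at once if the test cassette is moved 30 mm (distance of test_cassette from where it was at the start of the episode above 0.03 m).
It also fails if it takes over 64 s, if anything falls off the work surface, if the arm or the gripper's body presses on something with over 40 N, if the wrist force passes 120 N, or if a joint passes its speed limit or range.

## Working session

There is one attempt and no reset: what is moved stays moved. The work goes in short steps, Python scripts to look and compute and a tool call to move; the robot and the scene stay as the last step left them, time stands still between calls to the robot, and variables do not carry over. Pictures are saved under pics/ and viewed, at most 10 in all, crops included, and the job is handed in when it is done.

Besides the shell and the picture viewer there is one more tool, called after ">>>" by a JSON object that holds its "name" and its "arguments", one argument or row to a line. step_arm: Moves the arm, as the interface text tells. Shift numbers are shares of 0.6 m and turn numbers shares of 180 degrees, none past 1 either way. Its arguments: {"type":"object","properties":{"moves":{"type":"array"},"grip_force":{"type":"number"}},"required":["moves"]}

```bash
ls; mkdir -p pics
python3 - <<'E'
from plant import bot
import cv2,numpy as np
s=bot.sense();print({k:np.round(v,3).tolist() for k,v in s.items()})
a=bot.camera("scene");b=bot.camera("top")
cv2.imwrite("pics/a.png",cv2.resize(a,(800,600)));cv2.imwrite("pics/b.png",cv2.resize(b,(800,600)))
for c in("scene","top","wrist"):
  print(c,{k:np.round(v,4).tolist() for k,v in bot.get_calibration(c).items()})
for q in ["reel","dispenser","lever_bar","dropper_bottle","marker_pen","test_cassette","spindle_tip"]:
  for c in("scene","top"):
    try:
      print(q,c,[(round(r["p"],2),np.round(r["bbox"],1).tolist()) for r in bot.recognise(c,q)][:3])
    except Exception as e: print(q,c,e)
E
```

```text
pics
{'clock': 0.0, 'joints': [0.98, 0.182, 1.608, 0.0, 1.354, -0.206], 'dq': [-0.001, -0.001, 0.0, -0.001, 0.001, 0.001], 'joint_torque': [0.001, -44.488, -35.133, -0.0, 0.009, 0.0], 'position': [0.216, 0.533, 0.404], 'ee_rot': [-0.0, 0.191, 0.982, -0.001], 'ft_force': [0.729, -0.803, -0.589], 'moment': [0.024, 0.02, -0.006], 'gripper_force': 0.0, 'gripper_width': 0.085}
scene {'vfov': 44.4029, 'cx': 252.6214, 'cy': 192.7708, 'T': [[0.8113, 0.2983, -0.5028, 0.0467], [-0.5841, 0.4504, -0.6752, -0.7449], [0.025, 0.8415, 0.5396, 0.6378], [0.0, 0.0, 0.0, 1.0]]}
top {'vfov': 53.1333, 'cx': 252.9255, 'cy': 187.2582, 'T': [[-0.0075, 0.9867, -0.1627, 0.4016], [-0.9999, -0.0057, 0.0113, -0.0397], [0.0102, 0.1627, 0.9866, 1.0403], [0.0, 0.0, 0.0, 1.0]]}
wrist {'vfov': 69.763, 'cx': 255.3929, 'cy': 191.2614, 'T_tool_cam': [[-0.0006, 0.9614, 0.275, 0.0701], [1.0, 0.0006, 0.0003, 0.0007], [0.0001, 0.275, -0.9614, 0.0309], [0.0, 0.0, 0.0, 1.0]]}
reel scene [(0.63, [280.4, 277.1, 24.9, 40.1])]
reel top [(0.82, [326.9, 216.0, 21.6, 19.0])]
dispenser scene [(0.77, [205.9, 202.3, 101.2, 78.2])]
dispenser top [(0.59, [218.4, 217.4, 85.8, 77.5])]
lever_bar scene [(0.57, [206.8, 204.6, 106.2, 80.9]), (0.53, [175.2, 179.2, 24.3, 30.7]), (0.45, [276.1, 208.3, 6.7, 26.0])]
lever_bar top [(0.72, [194.7, 227.8, 19.8, 21.0])]
dropper_bottle scene [(0.66, [277.0, 208.6, 5.2, 26.8])]
dropper_bottle top [(0.59, [254.9, 163.1, 7.1, 8.2])]
marker_pen scene []
marker_pen top [(0.68, [329.3, 162.4, 50.2, 22.1])]
test_cassette scene [(0.48, [177.8, 233.8, 26.7, 16.8])]
test_cassette top [(0.75, [232.6, 249.1, 23.5, 12.9])]
spindle_tip scene [(0.85, [220.9, 200.1, 24.5, 27.7])]
spindle_tip top [(0.92, [232.4, 208.3, 23.7, 22.7]), (0.39, [328.0, 217.4, 21.0, 16.6])]
```

View pics/a.png

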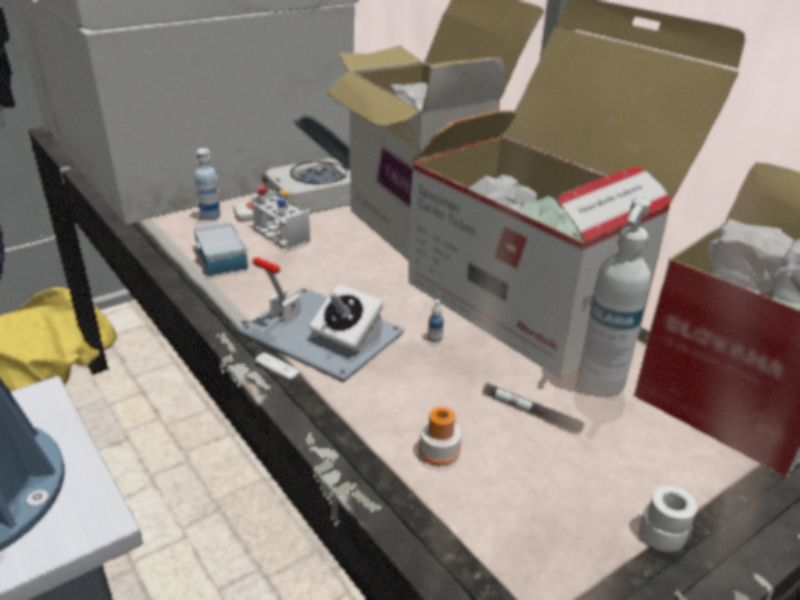

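View pics/b.png

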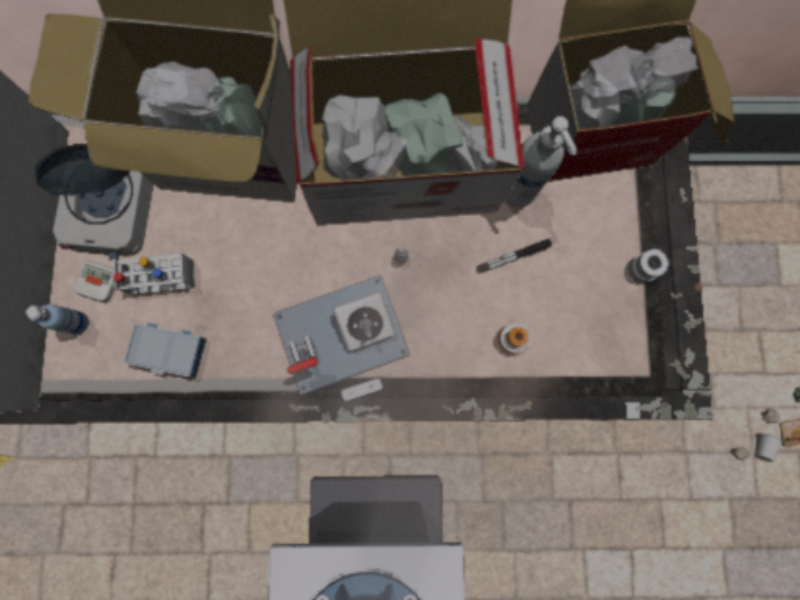

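Both pictures show the reel upright (scene 440,435; top 515,338 in the enlarged pictures), the dispenser with its spindle leaning toward the robot (top 365,322), and the lever's red bar on its left (top 302,366). The bystanders are close to the dispenser: bottle at top 400,257, pen at 515,255, cassette at 362,390.

```bash
cat > h.py <<'E'
from plant import bot
import numpy as np,cv2
from scipy.spatial.transform import Rotation as R
def Rt(s): q=s["ee_rot"]; return R.from_quat([q[1],q[2],q[3],q[0]]).as_matrix()
def cam(name,s=None):
    c=bot.get_calibration(name); f=192/np.tan(np.radians(c["vfov"]/2))
    if "T" in c: T=np.array(c["T"])
    else:
        s=s or bot.sense(); W=np.eye(4); W[:3,:3]=Rt(s); W[:3,3]=s["position"]; T=W@np.array(c["T_tool_cam"])
    return f,c["cx"],c["cy"],T
def ray(C,u,v):
    f,cx,cy,T=C; d=T[:3,:3]@np.array([(u-cx)/f,-(v-cy)/f,-1]); return T[:3,3],d
def onz(C,u,v,z):
    o,d=ray(C,u,v); return o+d*(z-o[2])/d[2]
def proj(C,P):
    f,cx,cy,T=C; p=(np.asarray(P)-T[:3,3])@T[:3,:3]; return np.c_[cx+f*p[...,0]/-p[...,2],cy-f*p[...,1]/-p[...,2]] if p.ndim>1 else np.array([cx-f*p[0]/p[2],cy+f*p[1]/p[2]])
def tri(obs):
    A=np.zeros((3,3));b=np.zeros(3)
    for C,u,v in obs:
        o,d=ray(C,u,v); d/=np.linalg.norm(d); M=np.eye(3)-np.outer(d,d); A+=M;b+=M@o
    return np.linalg.solve(A,b)
def rel(target):  # world target TCP -> tool shares of .6
    s=bot.sense(); return np.round(Rt(s).T@(np.array(target)-s["position"])/.6,3)
E
python3 - <<'E'
from h import *
S=cam("scene");T=cam("top")
for n,a,b in [("reel",(280.4,277.1),(326.9,216)),("lever bar?",(170.5,169.5),(193.5,234)),("bottle",(277,208.6),(254.9,163.1)),("cass",(177.8,233.8),(232.6,249.1)),("spin",(220.9,200.1),(232.4,208.3)),("collar top",(282.5,266),(330,215.5))]:
    print(n,tri([(S,*a),(T,*b)]).round(3))
for n,p,z in [("baseTL",(176,202),.01),("baseTR",(242,178.5),.01),("baseBR",(262,227),.01),("baseBL",(196,251),.01),("cass",(232,249),.004),("pen",(329,162.4),.01),("reeltop",(330,215.5),.061)]: print(n,onz(T,*p,z).round(3))
E
```

```text
reel [ 0.49  -0.247  0.025]
lever bar? [0.441 0.093 0.111]
bottle [ 0.635 -0.056  0.017]
cass [0.405 0.004 0.003]
spin [0.512 0.001 0.054]
collar top [ 0.489 -0.249  0.054]
baseTL [0.532 0.156 0.01 ]
baseTR [ 0.596 -0.022  0.01 ]
baseBR [ 0.464 -0.075  0.01 ]
baseBL [0.402 0.1   0.01 ]
cass [0.406 0.005 0.004]
pen [ 0.64  -0.262  0.01 ]
reeltop [ 0.489 -0.248  0.061]
```

>>> {"name": "step_arm", "arguments": {
  "moves": [
    {"grip": 1,"dp": [-0.056,-0.054,0],"yaw": 0},
    {"grip": 1,"dp": [-0.056,-0.054,0],"yaw": 0},
    {"grip": 1,"dp": [-0.056,-0.054,0],"yaw": 0},
    {"grip": 1,"dp": [-0.056,-0.054,0],"yaw": 0},
    {"grip": 1,"dp": [-0.056,-0.054,0],"yaw": 0}
  ]
}}

```text
clock: 1.3
position: [0.311, 0.3182, 0.4049]
ee_rot: [0.0, 0.191, 0.982, 0.0]
ft_force: [0.5, -0.6, -0.3]
gripper_width: 0.0854
gripper_force: 0.0
```

>>> {"name": "step_arm", "arguments": {
  "moves": [
    {"grip": 1,"dp": [-0.056,-0.054,0],"yaw": 0},
    {"grip": 1,"dp": [-0.056,-0.054,0],"yaw": 0},
    {"grip": 1,"dp": [-0.056,-0.054,0],"yaw": 0},
    {"grip": 1,"dp": [-0.056,-0.054,0],"yaw": 0},
    {"grip": 1,"dp": [-0.056,-0.054,0],"yaw": 0}
  ]
}}

```text
clock: 1.8
position: [0.406, 0.1047, 0.4051]
ee_rot: [0.001, 0.191, 0.982, 0.0]
ft_force: [1.5, 0.2, 0.6]
gripper_width: 0.0857
gripper_force: 0.0
```

>>> {"name": "step_arm", "arguments": {
  "moves": [
    {"grip": 1,"dp": [0,0,0],"yaw": -0.047},
    {"grip": 1,"dp": [0,0,0],"yaw": -0.047},
    {"grip": 1,"dp": [0,0,0],"yaw": -0.047},
    {"grip": 1,"dp": [0,0,0],"yaw": -0.047},
    {"grip": 1,"dp": [0,0,0],"yaw": -0.047}
  ]
}}

```text
clock: 2.3
position: [0.4057, 0.1064, 0.4048]
ee_rot: [0.0, -0.179, 0.984, -0.0]
ft_force: [-0.7, 0.5, -0.2]
gripper_width: 0.0857
gripper_force: 0.0
```

Run:
```python
from h import *
s=bot.sense();print(s["clock"],s["position"],s["ee_rot"],s["joints"],rel([.459,-.023,.307]));print(Rt(s).round(3))
```

```text
2.3 [0.40565876 0.10640372 0.40481246] [ 1.54956947e-04 -1.78640565e-01  9.83914389e-01 -2.77247154e-05] [-2.82048091e-02 -1.87894715e-01  1.97426158e+00  9.91417901e-06
  1.35491110e+00 -1.95821250e+00] [-0.007 -0.233  0.163]
[[-0.936 -0.352  0.   ]
 [-0.352  0.936  0.   ]
 [-0.    -0.    -1.   ]]
```

>>> {"name": "step_arm", "arguments": {
  "moves": [
    {"grip": 1,"dp": [0,-0.058,0.04],"yaw": 0},
    {"grip": 1,"dp": [0,-0.058,0.04],"yaw": 0},
    {"grip": 1,"dp": [0,-0.058,0.04],"yaw": 0},
    {"grip": 1,"dp": [-0.007,-0.058,0.04],"yaw": 0},
    {"grip": 1,"dp": [0,0,0],"yaw": 0}
  ]
}}

```text
clock: 2.8
position: [0.458, -0.0254, 0.3058]
ee_rot: [-0.002, -0.174, 0.985, 0.001]
ft_force: [-0.8, 0.4, 0.3]
gripper_width: 0.0854
gripper_force: 0.0
```

Run:
```python
from h import *
s=bot.sense();print(s["clock"],s["position"],s["ee_rot"])
im=bot.camera("wrist");cv2.imwrite("pics/c.png",cv2.resize(im,(800,600),interpolation=cv2.INTER_CUBIC));np.save("c.npy",im)
for q in ["spindle_tip","spindle_foot","lever_bar","dispenser"]:print(q,[(round(r["p"],2),np.round(r["bbox"],1).tolist()) for r in bot.recognise("wrist",q)][:3])
```

```text
2.8 [ 0.45798682 -0.02542203  0.30582441] [-1.96718934e-03 -1.74000056e-01  9.84743519e-01  5.59037936e-04]
spindle_tip [(0.97, [262.3, 266.4, 68.2, 72.8])]
spindle_foot [(0.82, [264.3, 267.5, 68.2, 68.7])]
lever_bar [(0.71, [421.9, 257.3, 105.5, 34.6]), (0.62, [306.3, 149.3, 70.2, 18.3])]
dispenser [(0.74, [342.0, 242.0, 264.0, 142.4])]
```

View pics/c.png

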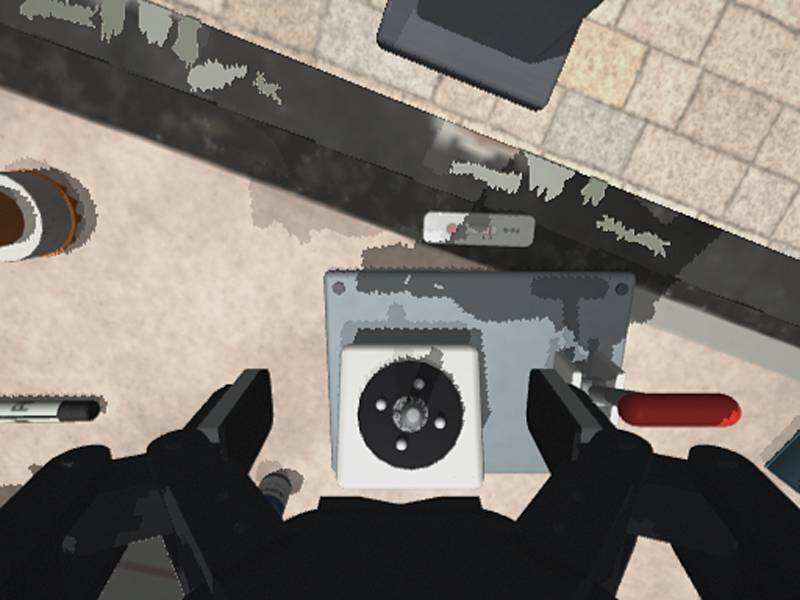

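The wrist picture shows the turntable face-on (centre about 411,413 enlarged), four lugs at (419,383), (440,422), (402,445) and (381,405), and the base plate's front edge from (327,271) to (634,273). The lever bar is at (620–740, 409).

```bash
cat > fit.py <<'E'
from h import *
from scipy.optimize import least_squares
im=np.load("c.npy"); g=cv2.cvtColor(im,cv2.COLOR_BGR2GRAY)
S={"position":[0.45798682,-0.02542203,0.30582441],"ee_rot":[-1.96718934e-03,-1.74000056e-01,9.84743519e-01,5.59037936e-04]}
C=cam("wrist",S); k=.64
lug=[]
for u,v in [(419,383),(440,422),(402,445),(381,405)]:
    u,v=int(u*k),int(v*k); w=g[v-5:v+6,u-5:u+6].astype(float)-90; w[w<0]=0
    Y,X=np.mgrid[v-5:v+6,u-5:u+6]; lug.append([(w*X).sum()/w.sum(),(w*Y).sum()/w.sum()])
lug=np.array(lug)
# turntable outline
m=cv2.inRange(g[225:306,225:302],0,70); n,l,st,_=cv2.connectedComponentsWithStats(m); i=1+st[1:,4].argmax()
c=max(cv2.findContours((l==i).astype(np.uint8),cv2.RETR_EXTERNAL,cv2.CHAIN_APPROX_NONE)[0],key=cv2.contourArea)
el=cv2.fitEllipse(cv2.convexHull(c)); ec=np.array(el[0])+225
corners=np.array([(327,271),(634,273)])*k
def model(p):
    x,y,a,l=p; Rz=R.from_euler("z",a).as_matrix(); Rs=Rz@R.from_euler("y",-30,degrees=True).as_matrix(); F=np.array([x,y,.06])
    L=np.array([[.017*np.cos(l+j*np.pi/2),.017*np.sin(l+j*np.pi/2),.004] for j in range(4)])
    return F,Rz,Rs,F+L@Rs.T
def res(p,full=False):
    F,Rz,Rs,L=model(p); q=proj(C,L); d=np.linalg.norm(q[:,None]-lug[None],axis=2)
    e=(q-lug[d.argmin(1)]).ravel()
    K=F*[1,1,0]+np.array([[-.07,-.055,.01],[-.07,.145,.01]])@Rz.T
    return np.r_[e,proj(C,F)-ec,.5*(proj(C,K)-corners).ravel()]
if __name__=="__main__":
    best=min((least_squares(res,[.51,0,.35,l0]) for l0 in np.radians([0,30,60])),key=lambda r:r.cost)
    p=best.x;print(p,np.degrees(p[2:]),best.cost,best.fun.round(1),el)
    F,Rz,Rs,L=model(p);print("tip",F+.048*Rs[:,2],"ax",Rs[:,2],"bar",F*[1,1,0]+Rz@[0,.112,0])
    np.save("p.npy",p)
    print("reel/pen/etc ok")
    s=bot.sense();print("rel view reel",)
E
python3 fit.py
```

```text
[ 0.5102899   0.00107515  0.34227509 -0.29919438] [ 19.61091812 -17.14257535] 3.1800092202567143 [ 0.1 -0.2  0.1  0.1 -0.5 -0.1  0.3 -0.3  0.1  0.1 -1.7  0.5  1.6  0.5] ((37.068336486816406, 39.823463439941406), (66.86178588867188, 68.87216186523438), 0.15658479928970337)
tip [ 0.48768205 -0.00698     0.10156922] ax [-0.47099676 -0.16781554  0.8660254 ] bar [0.47269922 0.10657842 0.        ]
reel/pen/etc ok
rel view reel
```

>>> {"name": "step_arm", "arguments": {
  "moves": [
    {"grip": 1,"dp": [-0.01,-0.045,0.0],"yaw": 0},
    {"grip": 1,"dp": [-0.01,-0.045,0.035],"yaw": 0},
    {"grip": 1,"dp": [-0.01,-0.045,0.04],"yaw": 0},
    {"grip": 1,"dp": [0,0,0],"yaw": 0}
  ]
}}

```text
clock: 3.45
position: [0.5031, -0.0933, 0.2619]
ee_rot: [-0.001, -0.176, 0.984, 0.0]
ft_force: [0.0, -0.8, 0.0]
gripper_width: 0.0851
gripper_force: 0.0
```

Run:
```python
from h import *
import json
s=bot.sense();print(s["clock"],s["position"],s["ee_rot"],s["joints"].round(2))
im=bot.camera("wrist");np.save("d.npy",im);json.dump({k:np.array(s[k]).tolist() for k in("position","ee_rot")},open("d.json","w"))
C=cam("wrist",s); c=proj(C,np.array([.489,-.248,.03]));print(c)
u,v=c.astype(int);x0=max(0,u-70);y0=max(0,v-60);cr=im[y0:y0+120,x0:x0+150];print(x0,y0)
cv2.imwrite("pics/d.png",cv2.resize(cr,None,fx=5,fy=5,interpolation=cv2.INTER_CUBIC))
```

```text
3.45 [ 0.5030547 -0.0932679  0.2619489] [-9.04487992e-04 -1.75525035e-01  9.84474487e-01  3.59528254e-04] [-0.42  0.22  1.88 -0.    1.04 -2.34]
[ 54.99661563 117.50247923]
0 57
```

View pics/d.png

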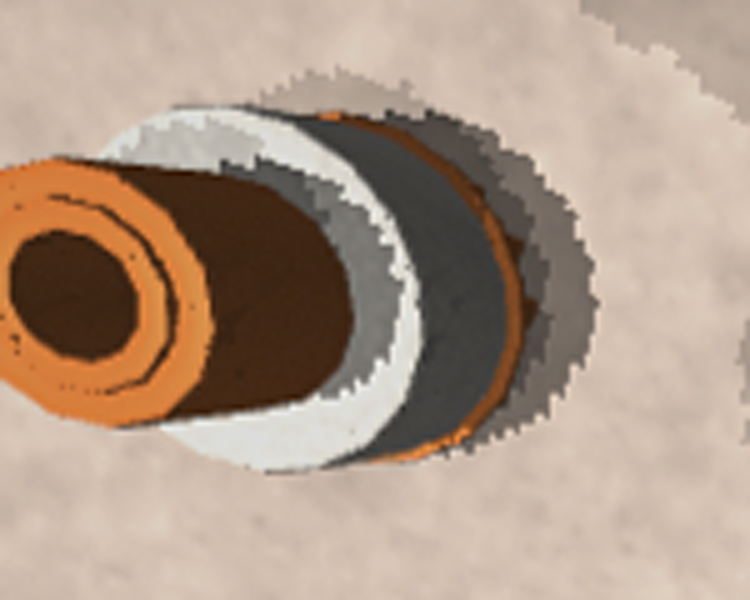

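The crop shows the reel upright with an orange flange band on its right rim and two brown bits near (515,243) and (530,310), possibly the edges of a slot. I'll overlay the model to read them.

Run:
```python
from h import *
import json
from scipy.optimize import least_squares
im=np.load("d.npy");s=json.load(open("d.json"));C=cam("wrist",s)
# centre: collar top ellipse pts & roll top right edge (crop px/5)
k=5;off=np.array([0,57])
col=np.array([(60,158),(150,190),(210,300),(205,340),(125,425),(50,410)])/k+off
roll=np.array([(180,107),(300,135),(370,200),(415,290),(410,380),(330,460),(265,470)])/k+off
t=np.linspace(0,2*np.pi,721)
def circ(x,y,r,z): return np.c_[x+r*np.cos(t),y+r*np.sin(t),0*t+z]
def res(p):
    out=[]
    for q,r,z in((col,.016,.061),(roll,.0265,.033)):
        P=proj(C,circ(*p,r,z)); out+=[np.linalg.norm(P-a,axis=1).min()*1 for a in q]
    return np.array(out)
r=least_squares(res,[.489,-.248]);x,y=r.x;print(r.x,r.fun.round(2))
big=cv2.resize(im[57:177,0:150],None,fx=8,fy=8,interpolation=cv2.INTER_CUBIC)
for rr,z,c in((.024,0,(255,0,0)),(.0265,.008,(0,255,0)),(.0265,.033,(255,0,255)),(.024,.008,(255,255,0))):
    P=((proj(C,circ(x,y,rr,z))-off)*8+3.5).astype(int); cv2.polylines(big,[P],False,c,1)
cv2.imwrite("pics/e.png",big[130:790,350:1000])
cv2.imwrite("pics/e.png",np.hstack([cv2.resize(big[130:830,350:850],(400,560)),cv2.resize(cv2.resize(im[57:177,0:150],None,fx=8,fy=8,interpolation=cv2.INTER_CUBIC)[130:830,350:850],(400,560))]))
for a in [(515,243),(530,310)]:
    for z in(0,.004): 
        w=onz(C,a[0]/5,a[1]/5+57,z); print(a,z,np.degrees(np.arctan2(w[1]-y,w[0]-x)),np.hypot(w[0]-x,w[1]-y))
```

```text
[ 0.48885292 -0.25177831] [0.64 2.58 2.6  1.46 0.11 2.5  4.13 3.11 2.87 1.69 1.52 2.36 2.61]
(515, 243) 0 128.02434992748064 0.02386167390648537
(515, 243) 0.004 126.38485480041678 0.025848977128048577
(530, 310) 0 102.7531448414773 0.02377611127861444
(530, 310) 0.004 103.53219432672759 0.025843722274964818
```

View pics/e.png

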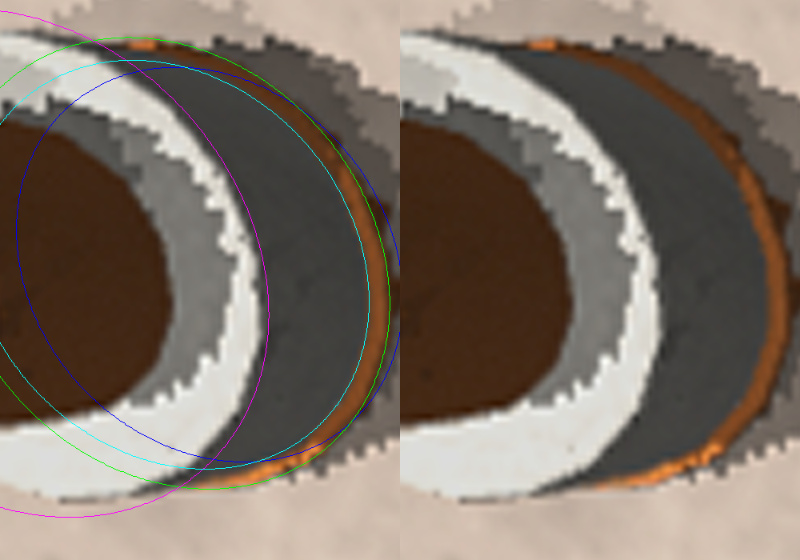

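>>> {"name": "step_arm", "arguments": {
  "moves": [
    {"grip": 0,"dp": [0.012,-0.073,0.0],"yaw": 0},
    {"grip": 0,"dp": [0.012,-0.073,0.0],"yaw": 0},
    {"grip": 0,"dp": [0.012,-0.073,0.0],"yaw": 0},
    {"grip": 0,"dp": [0.012,-0.073,0],"yaw": 0},
    {"grip": 0,"dp": [0.012,-0.073,0],"yaw": 0}
  ]
}}

```text
clock: 4.0
position: [0.5455, -0.3104, 0.266]
ee_rot: [0.001, -0.177, 0.984, -0.001]
ft_force: [-0.1, -0.0, -0.1]
gripper_width: 0.0123
gripper_force: 0.0
```

>>> {"name": "step_arm", "arguments": {
  "moves": [
    {"grip": 0,"dp": [0.012,-0.073,0.0],"yaw": 0},
    {"grip": 0,"dp": [0,0,0.055],"yaw": 0},
    {"grip": 0,"dp": [0,0,0.055],"yaw": 0},
    {"grip": 0,"dp": [0,0,0],"yaw": 0}
  ]
}}

```text
clock: 4.4
position: [0.5518, -0.3512, 0.1943]
ee_rot: [-0.002, -0.176, 0.984, 0.003]
ft_force: [-0.8, 1.4, -0.1]
gripper_width: 0.0002
gripper_force: 0.0
```

Run:
```python
from h import *
import json
s=bot.sense();print(s["clock"],s["position"],s["ee_rot"],s["joints"].round(2))
im=bot.camera("wrist");np.save("f.npy",im);json.dump({k:np.array(s[k]).tolist() for k in("position","ee_rot")},open("f.json","w"))
C=cam("wrist",s); c=proj(C,np.array([.489,-.25,.03]));print(c)
u,v=c.astype(int);x0=min(362,max(0,u-75));y0=max(0,v-60);cr=im[y0:y0+120,x0:x0+150];print(x0,y0)
cv2.imwrite("pics/f.png",cv2.resize(cr,None,fx=5,fy=5,interpolation=cv2.INTER_CUBIC))
```

```text
4.4 [ 0.55176016 -0.35120859  0.19430624] [-0.00234085 -0.17626209  0.98433504  0.00327378] [-0.75  0.6   1.51  0.    1.04 -2.67]
[478.34804802 206.06805806]
362 146
```

View pics/f.png

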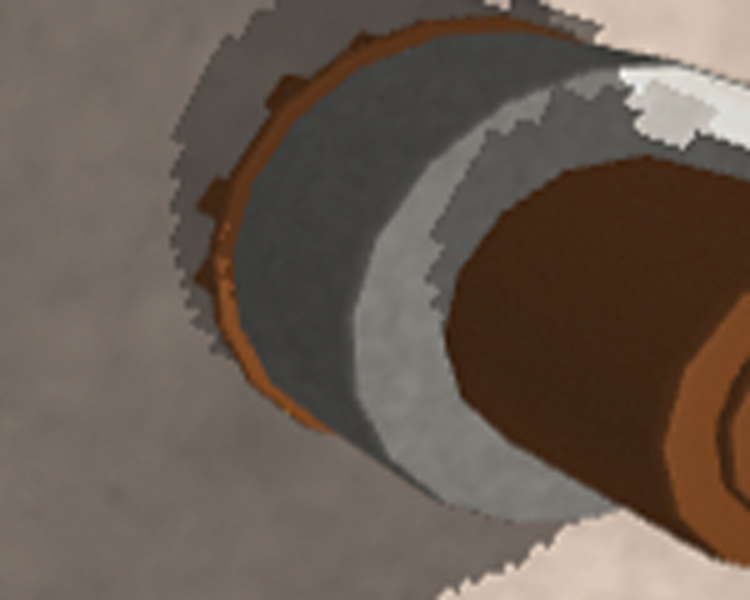

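The crop shows teeth below the rim at about (287,90), (212,195), (203,272) and (362,40), with gaps between them. I'll back-project them to find which gap is a slot.

Run:
```python
from h import *
import json
from scipy.optimize import least_squares
V=[]
t=np.linspace(0,2*np.pi,1441)
def circ(x,y,r,z): return np.c_[x+r*np.cos(t),y+r*np.sin(t),0*t+z]
off={"d":np.array([0,57]),"f":np.array([362,146])}
C={k:cam("wrist",json.load(open(k+".json"))) for k in "df"}
# outer (convex) edge points of the rim r26.5 z8 and collar/roll top
pts=[("d",.0265,.033,[(300,135),(370,200),(415,290),(410,380)]),
("d",.016,.061,[(150,190),(210,300),(205,340),(125,425),(60,158)]),
("f",.0265,.033,[(352,330),(370,240),(440,160),(390,470),(360,390)]),
("f",.016,.061,[(668,440),(685,380),(740,300),(720,560)])]
def res(p,list_=False):
    o=[]
    for k,r,z,q in pts:
        P=proj(C[k],circ(p[0],p[1],r,z))
        for a in q:
            D=P-(np.array(a)/5+off[k]); i=np.linalg.norm(D,axis=1).argmin()
            n=P[i]-P.mean(0); n/=np.linalg.norm(n); o.append(D[i]@n)
    return np.array(o)
r=least_squares(res,[.489,-.25]);x,y=r.x;print(r.x,r.fun.round(1))
for k,q in(("d",[(515,243),(530,310)]),("f",[(365,38),(305,78),(270,95),(268,105),(228,180),(215,180),(197,207),(212,255),(195,280)])):
  for a in q:
    w=onz(C[k],*(np.array(a)/5+off[k]),0.0);print(k,a,np.degrees(np.arctan2(w[1]-y,w[0]-x)).round(1),np.hypot(w[0]-x,w[1]-y).round(4),w[:2].round(4))
```

```text
[ 0.48869666 -0.25071987] [ 3.6  4.   3.1  3.  -1.6 -0.8  0.4  0.9  0.6  3.1  1.8  3.9  1.9  4.
 -1.6 -1.7 -2.2 -0.1]
d (515, 243) 129.3 0.0229 [ 0.4742 -0.233 ]
d (530, 310) 103.0 0.0227 [ 0.4836 -0.2286]
f (365, 38) -142.8 0.0233 [ 0.4701 -0.2648]
f (305, 78) -122.7 0.0219 [ 0.4769 -0.2692]
f (270, 95) -111.8 0.023 [ 0.4801 -0.2721]
f (268, 105) -109.4 0.0223 [ 0.4813 -0.2717]
f (228, 180) -83.1 0.0212 [ 0.4913 -0.2717]
f (215, 180) -82.1 0.0227 [ 0.4918 -0.2732]
f (197, 207) -73.2 0.024 [ 0.4956 -0.2737]
f (212, 255) -57.1 0.0217 [ 0.5005 -0.2689]
f (195, 280) -50.3 0.0242 [ 0.5041 -0.2693]
```

>>> {"name": "step_arm", "arguments": {
  "moves": [
    {"grip": 1,"dp": [0,0,-0.08],"yaw": 0},
    {"grip": 1,"dp": [0,0,-0.05],"yaw": 0.026},
    {"grip": 1,"dp": [0,0,0],"yaw": 0.026},
    {"grip": 1,"dp": [0,0,0],"yaw": 0}
  ]
}}

```text
clock: 4.85
position: [0.5544, -0.3534, 0.2809]
ee_rot: [0.002, -0.095, 0.995, -0.003]
ft_force: [0.1, -0.2, -0.5]
gripper_width: 0.0582
gripper_force: 0.0
```

Run:
```python
from h import *
s=bot.sense();M=Rt(s);print(s["clock"],s["position"],np.degrees(np.arctan2(M[1,1],M[0,1])),rel([.4887,-.2507,.26]))
```

```text
4.85 [ 0.5544158  -0.35341972  0.28091231] 100.94044722096213 [0.075 0.189 0.033]
```

>>> {"name": "step_arm", "arguments": {
  "moves": [
    {"grip": 1,"dp": [0.025,0.063,0],"yaw": 0},
    {"grip": 1,"dp": [0.025,0.063,0],"yaw": 0},
    {"grip": 1,"dp": [0.025,0.063,0.0],"yaw": 0},
    {"grip": 1,"dp": [0,0,0.03],"yaw": 0},
    {"grip": 1,"dp": [0,0,0],"yaw": 0}
  ]
}}

```text
clock: 5.35
position: [0.4865, -0.2489, 0.257]
ee_rot: [-0.001, -0.097, 0.995, 0.001]
ft_force: [-0.1, 0.0, -0.4]
gripper_width: 0.0856
gripper_force: 0.0
```

Run:
```python
from h import *
s=bot.sense();print(s["position"],rel([.4887,-.2507,.209]))
C=cam("wrist",s);im=bot.camera("wrist")
r=bot.silhouettes("wrist","reel")
for q in r[:2]: print(q["p"],np.round(q["bbox"],1))
# orange collar top centre
h=cv2.cvtColor(im,cv2.COLOR_BGR2HSV);c=proj(C,np.array([.4887,-.2507,.061]));print("expected collar top",c)
P=np.array([[.4887+.016*np.cos(t),-.2507+.016*np.sin(t),.061] for t in np.linspace(0,6.28,60)])
big=im.copy();cv2.polylines(big,[proj(C,P).astype(int)],True,(255,0,0),1)
u,v=c.astype(int);cv2.imwrite("pics/g.png",cv2.resize(big[max(0,v-90):v+60,u-100:u+100],None,fx=4,fy=4))
```

```text
[ 0.48654481 -0.24886145  0.25695309] [-0.003 -0.004  0.08 ]
0.98 [252.1 209.3  67.6  74.6]
expected collar top [250.26533567 227.81749453]
```

View pics/g.png

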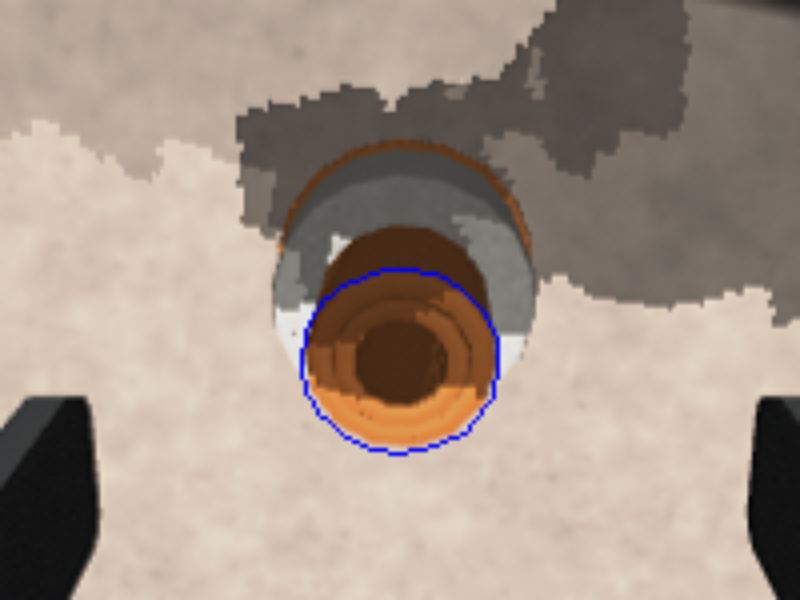

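The overlay circle matches the collar rim, so the reel's centre is good to under 1 mm. Descending and gripping.

>>> {"name": "step_arm", "arguments": {
  "moves": [
    {"grip": 1,"dp": [-0.003,-0.004,0.04],"yaw": 0},
    {"grip": 1,"dp": [0,0,0.04],"yaw": 0},
    {"grip": 1,"dp": [0,0,0],"yaw": 0}
  ]
}}

```text
clock: 5.75
position: [0.4892, -0.253, 0.2077]
ee_rot: [-0.002, -0.095, 0.995, 0.002]
ft_force: [0.1, 0.6, -0.0]
gripper_width: 0.0855
gripper_force: 0.0
```

>>> {"name": "step_arm", "arguments": {
  "moves": [
    {"grip": 0.2,"dp": [0,0,0],"yaw": 0},
    {"grip": 0.2,"dp": [0,0,0],"yaw": 0},
    {"grip": 0.2,"dp": [0,0,0],"yaw": 0},
    {"grip": 0.2,"dp": [0,0,0],"yaw": 0},
    {"grip": 0.2,"dp": [0,0,0],"yaw": 0}
  ],
  "grip_force": 25
}}

```text
clock: 6.25
position: [0.4902, -0.2534, 0.211]
ee_rot: [0.001, -0.095, 0.995, -0.001]
ft_force: [-1.2, 1.0, 6.3]
gripper_width: 0.032
gripper_force: 24.6
```

Run:
```python
from h import *
s=bot.sense();M=Rt(s);print(s["clock"],s["position"],np.degrees(np.arctan2(M[1,1],M[0,1])),s["gripper_width"],s["gripper_force"])
```

```text
6.25 [ 0.4902151  -0.25341104  0.21096491] 100.89876738058031 0.031972084462398395 24.64133396744728
```

>>> {"name": "step_arm", "arguments": {
  "moves": [
    {"grip": 0.2,"dp": [0,0,-0.05],"yaw": 0},
    {"grip": 0.2,"dp": [0,0,-0.08],"yaw": 0},
    {"grip": 0.2,"dp": [0,0,-0.08],"yaw": 0},
    {"grip": 0.2,"dp": [0,0,0],"yaw": -0.024},
    {"grip": 0.2,"dp": [0,0,0],"yaw": -0.0245}
  ]
}}

```text
clock: 6.75
position: [0.4901, -0.2532, 0.338]
ee_rot: [0.001, -0.172, 0.985, -0.002]
ft_force: [-0.0, 0.1, -2.2]
gripper_width: 0.0314
gripper_force: 25.5
```

Run:
```python
from h import *
s=bot.sense();M=Rt(s);print(s["clock"],s["position"],np.degrees(np.arctan2(M[1,1],M[0,1])),s["gripper_width"],s["ft_force"],rel([.4877,-.007,.345]))
```

```text
6.75 [ 0.49010224 -0.25323416  0.33802962] 109.80641898400275 0.03144975005530606 [-0.00988209  0.12965317 -2.16812175] [-0.135  0.387 -0.013]
```

>>> {"name": "step_arm", "arguments": {
  "moves": [
    {"grip": 0.2,"dp": [-0.027,0.077,-0.003],"yaw": 0},
    {"grip": 0.2,"dp": [-0.027,0.077,-0.003],"yaw": 0},
    {"grip": 0.2,"dp": [-0.027,0.077,-0.003],"yaw": 0},
    {"grip": 0.2,"dp": [-0.027,0.077,-0.003],"yaw": 0},
    {"grip": 0.2,"dp": [-0.027,0.077,0],"yaw": 0}
  ]
}}

```text
clock: 7.25
position: [0.4879, -0.0064, 0.3432]
ee_rot: [0.0, -0.17, 0.985, -0.0]
ft_force: [0.7, 0.2, -1.5]
gripper_width: 0.0319
gripper_force: 25.6
```

>>> {"name": "step_arm", "arguments": {
  "moves": [
    {"grip": 0.2,"dp": [0,0,0],"yaw": 0},
    {"grip": 0.2,"dp": [0,0,0],"yaw": 0}
  ]
}}

```text
clock: 7.45
position: [0.4882, -0.007, 0.3428]
ee_rot: [-0.0, -0.172, 0.985, -0.0]
ft_force: [0.2, -0.1, -2.6]
gripper_width: 0.0314
gripper_force: 25.7
```

Run:
```python
from h import *
s=bot.sense();M=Rt(s);print(s["clock"],s["position"],np.degrees(np.arctan2(M[1,1],M[0,1])),s["ft_force"],rel([.4877,-.007,.325]))
im=bot.camera("wrist");im2=bot.camera("scene")
C=cam("scene");c=proj(C,np.array([.488,-.007,.11])).astype(int);u,v=c;print(c)
a=cv2.resize(im[150:330,140:380],(400,300),interpolation=cv2.INTER_CUBIC);b=cv2.resize(im2[v-60:v+45,u-70:u+70],(400,300),interpolation=cv2.INTER_CUBIC)
cv2.imwrite("pics/i.png",np.hstack([a,b]))
```

```text
7.45 [ 0.48818142 -0.00699797  0.34284061] 109.8167023861357 [ 0.18807086 -0.12717067 -2.60447097] [0.001 0.    0.03 ]
[212 183]
```

View pics/i.png

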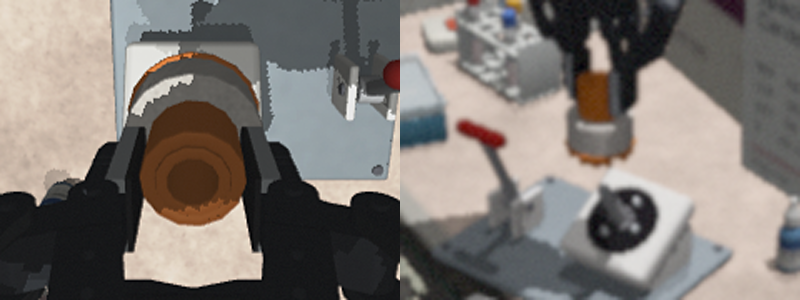

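The left half shows the reel held upright; the right half shows it above the spindle tip, slots down, spindle clear below. Lowering over the tip.

>>> {"name": "step_arm", "arguments": {
  "moves": [
    {"grip": 0.2,"dp": [-0.004,0,0.03],"yaw": 0},
    {"grip": 0.2,"dp": [0,0,0.015],"yaw": 0},
    {"grip": 0.2,"dp": [0,0,0.008],"yaw": 0},
    {"grip": 0.2,"dp": [0,0,0.006],"yaw": 0},
    {"grip": 0.2,"dp": [0,0,0],"yaw": 0}
  ]
}}

```text
clock: 8.05
position: [0.4908, -0.0078, 0.3073]
ee_rot: [-0.0, -0.17, 0.985, 0.0]
ft_force: [-0.1, 0.3, -0.8]
gripper_width: 0.0319
gripper_force: 25.7
```

>>> {"name": "step_arm", "arguments": {
  "moves": [
    {"grip": 0.2,"dp": [0,0,0.003],"yaw": 0},
    {"grip": 0.2,"dp": [0,0,0],"yaw": 0}
  ]
}}

```text
clock: 8.25
position: [0.4909, -0.0075, 0.306]
ee_rot: [0.0, -0.17, 0.985, -0.0]
ft_force: [0.8, 0.9, -1.4]
gripper_width: 0.0319
gripper_force: 25.7
```

>>> {"name": "step_arm", "arguments": {
  "moves": [
    {"grip": 0.2,"dp": [0,0,0.004],"yaw": 0},
    {"grip": 0.2,"dp": [0.004,0,0.002],"yaw": 0},
    {"grip": 0.2,"dp": [0.004,0,0.002],"yaw": 0},
    {"grip": 0.2,"dp": [0,0,0],"yaw": 0}
  ]
}}

```text
clock: 8.65
position: [0.4862, -0.0091, 0.3012]
ee_rot: [0.0, -0.17, 0.985, -0.0]
ft_force: [3.2, 0.9, 1.0]
gripper_width: 0.0317
gripper_force: 24.6
```

>>> {"name": "step_arm", "arguments": {
  "moves": [
    {"grip": 0.2,"dp": [0.006,0,0.003],"yaw": 0},
    {"grip": 0.2,"dp": [0.006,0,0.003],"yaw": 0},
    {"grip": 0.2,"dp": [0,0,0],"yaw": 0}
  ]
}}

```text
clock: 8.95
position: [0.4789, -0.0116, 0.2969]
ee_rot: [-0.0, -0.17, 0.985, 0.0]
ft_force: [1.7, 1.7, 1.0]
gripper_width: 0.0315
gripper_force: 24.7
```

>>> {"name": "step_arm", "arguments": {
  "moves": [
    {"grip": 0.2,"dp": [0.006,0,0.0],"yaw": 0},
    {"grip": 0.2,"dp": [0.006,0,0.0],"yaw": 0},
    {"grip": 0.2,"dp": [0.004,0,0.0],"yaw": 0},
    {"grip": 0.2,"dp": [0,0,0],"yaw": 0}
  ]
}}

```text
clock: 9.35
position: [0.47, -0.0148, 0.2972]
ee_rot: [-0.0, -0.17, 0.985, 0.0]
ft_force: [1.9, 1.1, 0.1]
gripper_width: 0.0305
gripper_force: 24.9
```

Run:
```python
from h import *
s=bot.sense();print(s["clock"],s["position"],s["ft_force"],s["moment"])
im=bot.camera("wrist");im2=bot.camera("scene")
C=cam("scene");c=proj(C,np.array([.488,-.007,.11])).astype(int);u,v=c
a=cv2.resize(im[150:330,140:380],(400,300),interpolation=cv2.INTER_CUBIC);b=cv2.resize(im2[v-60:v+45,u-70:u+70],(400,300),interpolation=cv2.INTER_CUBIC)
cv2.imwrite("pics/j.png",np.hstack([a,b]))
```

```text
9.35 [ 0.46998725 -0.01475326  0.29724025] [1.85220564 1.0678614  0.08982944] [ 0.36574143 -0.45650661  0.03659114]
```

View pics/j.png

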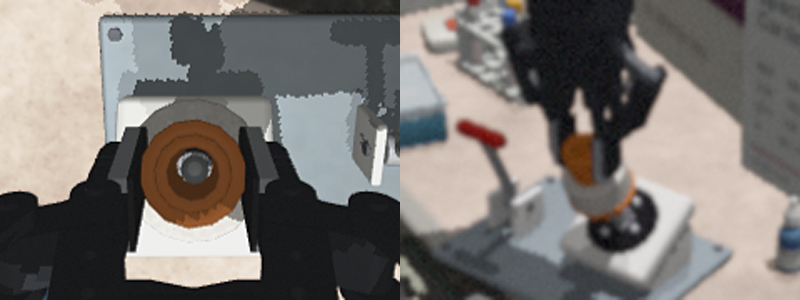

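The reel now leans with the spindle visible inside its bore (left half 195,165) and follows the spindle's angle (right half). Sliding down the axis.

>>> {"name": "step_arm", "arguments": {
  "moves": [
    {"grip": 0.2,"dp": [-0.005,0,0.0087],"yaw": 0},
    {"grip": 0.2,"dp": [-0.005,0,0.0087],"yaw": 0},
    {"grip": 0.2,"dp": [-0.005,0,0.0087],"yaw": 0},
    {"grip": 0.2,"dp": [-0.005,0,0.0087],"yaw": 0},
    {"grip": 0.2,"dp": [0,0,0],"yaw": 0}
  ]
}}

```text
clock: 9.95
position: [0.4819, -0.0105, 0.2754]
ee_rot: [-0.0, -0.17, 0.985, 0.0]
ft_force: [3.2, 1.1, -1.2]
gripper_width: 0.0303
gripper_force: 24.8
```

>>> {"name": "step_arm", "arguments": {
  "moves": [
    {"grip": 0.2,"dp": [-0.005,0,0.0087],"yaw": 0},
    {"grip": 0.2,"dp": [-0.003,0,0.005],"yaw": 0},
    {"grip": 0.2,"dp": [0,0,0],"yaw": 0}
  ]
}}

```text
clock: 10.25
position: [0.4863, -0.0099, 0.2688]
ee_rot: [-0.001, -0.171, 0.985, -0.001]
ft_force: [-4.1, -3.9, 10.5]
gripper_width: 0.0306
gripper_force: 26.4
```

>>> {"name": "step_arm", "arguments": {
  "moves": [
    {"grip": 0.2,"dp": [0,0,0],"yaw": 0.02},
    {"grip": 0.2,"dp": [0,0,0],"yaw": 0.02},
    {"grip": 0.2,"dp": [0,0,0],"yaw": 0}
  ]
}}

```text
clock: 10.55
position: [0.4861, -0.0087, 0.2681]
ee_rot: [-0.0, -0.108, 0.994, 0.0]
ft_force: [-0.4, 3.4, 2.5]
gripper_width: 0.0306
gripper_force: 25.4
```

>>> {"name": "step_arm", "arguments": {
  "moves": [
    {"grip": 0.2,"dp": [-0.0025,0,0.0045],"yaw": 0},
    {"grip": 0.2,"dp": [0,0,0],"yaw": 0}
  ]
}}

```text
clock: 10.75
position: [0.4868, -0.0082, 0.2648]
ee_rot: [-0.002, -0.109, 0.994, 0.001]
ft_force: [-3.7, 3.8, 3.7]
gripper_width: 0.0309
gripper_force: 28.2
```

>>> {"name": "step_arm", "arguments": {
  "moves": [
    {"grip": 0.2,"dp": [0,0,0.0035],"yaw": 0},
    {"grip": 0.2,"dp": [0,0,0],"yaw": 0}
  ]
}}

```text
clock: 10.95
position: [0.4868, -0.0085, 0.2639]
ee_rot: [-0.002, -0.109, 0.994, 0.001]
ft_force: [-10.4, 3.0, 16.9]
gripper_width: 0.0304
gripper_force: 33.4
```

>>> {"name": "step_arm", "arguments": {
  "moves": [
    {"grip": 0.6,"dp": [0,0,-0.002],"yaw": 0},
    {"grip": 0.6,"dp": [0,0,0],"yaw": 0},
    {"grip": 0.8,"dp": [0,0,0],"yaw": 0},
    {"grip": 0.8,"dp": [0,0,-0.04],"yaw": 0},
    {"grip": 0.8,"dp": [0,0,-0.05],"yaw": 0}
  ]
}}

```text
clock: 11.45
position: [0.4869, -0.0087, 0.3175]
ee_rot: [-0.002, -0.108, 0.994, 0.001]
ft_force: [1.1, 0.2, 0.3]
gripper_width: 0.0685
gripper_force: 0.0
```

>>> {"name": "step_arm", "arguments": {
  "moves": [
    {"grip": 1,"dp": [0.03,-0.06,0],"yaw": 0},
    {"grip": 1,"dp": [0.04,-0.06,0],"yaw": 0},
    {"grip": 1,"dp": [0.04,-0.05,0],"yaw": 0},
    {"grip": 1,"dp": [0,0,0],"yaw": 0}
  ]
}}

```text
clock: 11.85
position: [0.4439, -0.1258, 0.3185]
ee_rot: [-0.0, -0.106, 0.994, -0.001]
ft_force: [0.8, -0.1, -0.1]
gripper_width: 0.0853
gripper_force: 0.0
```

```bash
cat > chk.py <<'E'
from h import *
from fit import model
from scipy.optimize import least_squares
s=bot.sense();print(s["clock"],s["position"],s["gripper_width"])
F,Rz,Rs,L=model(np.load("p.npy"))
im={};C={}
for c in("wrist","scene","top"):
    C[c]=cam(c,s) if c=="wrist" else cam(c); im[c]=bot.camera(c)
    sil=bot.silhouettes(c,"reel"); 
    if sil: q=sil[0]; print(c,round(q["p"],2),np.round(q["bbox"],1))
    else: print(c,"none"); continue
    t=np.linspace(0,2*np.pi,60,endpoint=False)
    for d in(0,.003,.006):
        hull=[]
        m=np.zeros((384,512),np.uint8)
        for z0,z1,r in((0,.008,.024),(.008,.033,.0265),(.033,.061,.016)):
            P=np.vstack([np.c_[r*np.cos(t),r*np.sin(t),0*t+z+d] for z in(z0,z1)])@Rs.T+F
            cv2.fillConvexPoly(m,cv2.convexHull(proj(C[c],P).round().astype(np.int32)),1)
        b=cv2.boundingRect(m); reg=q["region"]
        print("  d",d,[b[0]+b[2]/2,b[1]+b[3]/2,b[2],b[3]],"IoU",((m>0)&reg).sum()/((m>0)|reg).sum())
E
python3 chk.py
```

```text
11.85 [ 0.44391114 -0.12579428  0.31851201] 0.08533413851461864
wrist 0.16 [489.4 262.8  45.3  18.6]
  d 0 [383.0, 294.0, 78, 68] IoU 0.0
  d 0.003 [384.5, 294.5, 79, 69] IoU 0.0
  d 0.006 [386.0, 295.0, 80, 70] IoU 0.0
scene 0.98 [216.2 195.1  21.8  28.9]
  d 0 [217.0, 193.0, 28, 32] IoU 0.7216494845360825
  d 0.003 [216.5, 192.5, 27, 31] IoU 0.7221396731054978
  d 0.006 [216.0, 191.5, 28, 31] IoU 0.6766809728183119
top 0.69 [234.5 212.2  18.2  21.2]
  d 0 [234.5, 211.5, 23, 25] IoU 0.8488120950323974
  d 0.003 [234.5, 212.0, 23, 26] IoU 0.8326271186440678
  d 0.006 [234.5, 212.5, 23, 25] IoU 0.8199152542372882
```

>>> {"name": "step_arm", "arguments": {
  "moves": [
    {"grip": 1,"dp": [-0.075,0,0.02],"yaw": 0},
    {"grip": 1,"dp": [-0.07,0,0.03],"yaw": 0},
    {"grip": 1,"dp": [0,0,0],"yaw": 0}
  ]
}}

```text
clock: 12.45
position: [0.5326, -0.1017, 0.2846]
ee_rot: [-0.002, -0.11, 0.994, 0.001]
ft_force: [-1.0, 0.2, -0.2]
gripper_width: 0.0855
gripper_force: 0.0
```

```bash
cat >> chk.py <<'E'
w=im["wrist"];c0=proj(C["wrist"],F+Rs[:,2]*.03);u,v=c0.astype(int);print(c0)
x0=min(max(0,u-60),392);y0=max(0,v-60);sc=5
A=cv2.resize(w[y0:y0+110,x0:x0+80],None,fx=sc,fy=sc,interpolation=cv2.INTER_CUBIC);B=A.copy()
t=np.linspace(0,2*np.pi,90)
for r,z,col in((.016,.061,(255,0,0)),(.016,.067,(0,255,0)),(.0265,.008,(255,0,0)),(.0265,.014,(0,255,0)),(.03,0,(0,255,255))):
    P=np.c_[r*np.cos(t),r*np.sin(t),0*t+z]@Rs.T+F
    cv2.polylines(B,[((proj(C["wrist"],P)-[x0,y0]+.5)*sc).astype(int)],True,col,1)
cv2.imwrite("pics/k.png",np.hstack([A,B]))
E
python3 chk.py
```

```text
12.45 [ 0.53261939 -0.10170411  0.28462173] 0.0854526932661712
wrist 0.82 [416.1 202.1 113.1  83.8]
  d 0 [418.5, 205.5, 115, 85] IoU 0.8924199010158895
  d 0.003 [421.0, 204.5, 118, 87] IoU 0.8488473520249221
  d 0.006 [424.0, 203.0, 120, 88] IoU 0.7981738408632753
scene 0.77 [215.6 194.6  24.9  31.9]
  d 0 [217.0, 193.0, 28, 32] IoU 0.8516886930983847
  d 0.003 [216.5, 192.5, 27, 31] IoU 0.8533333333333334
  d 0.006 [216.0, 191.5, 28, 31] IoU 0.7903682719546742
top 0.47 [241.1 214.6   3.5   6.6]
  d 0 [234.5, 211.5, 23, 25] IoU 0.09719222462203024
  d 0.003 [234.5, 212.0, 23, 26] IoU 0.09533898305084745
  d 0.006 [234.5, 212.5, 23, 25] IoU 0.09656652360515021
[414.09146068 203.18859741]
```

View pics/k.png

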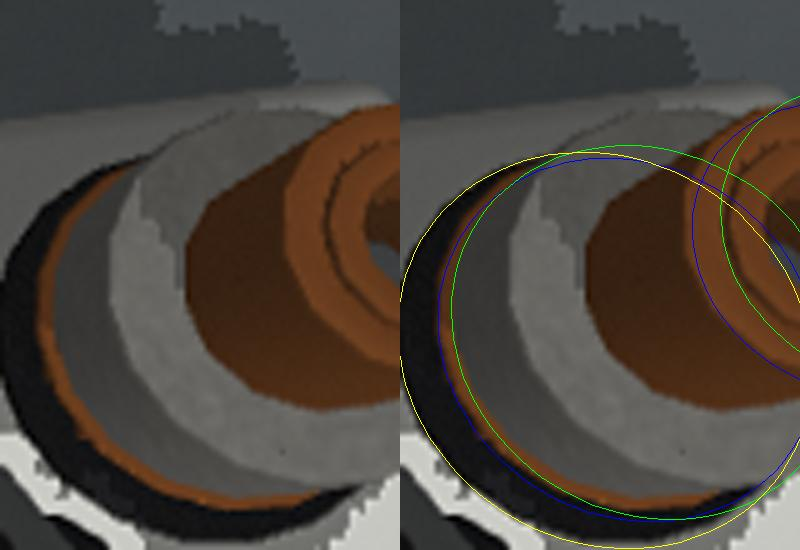

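The picture confirms it: the rim and collar follow the blue "home" outlines (rim 440,300; collar 690,220), not the green 6 mm-short ones. The reel is home, so the lever comes next.

>>> {"name": "step_arm", "arguments": {
  "moves": [
    {"grip": 0,"dp": [0,0,-0.07],"yaw": -0.02},
    {"grip": 0,"dp": [0,0,-0.02],"yaw": -0.02},
    {"grip": 0,"dp": [0.015,0.08,0],"yaw": 0},
    {"grip": 0,"dp": [0.015,0.08,0],"yaw": 0},
    {"grip": 0,"dp": [0.015,0.08,0],"yaw": 0}
  ]
}}

```text
clock: 13.25
position: [0.4548, 0.0234, 0.3437]
ee_rot: [0.001, -0.169, 0.986, -0.0]
ft_force: [1.3, 1.0, 0.6]
gripper_width: 0.0122
gripper_force: 0.0
```

Run:
```python
from h import *
s=bot.sense();M=Rt(s);print(s["clock"],s["position"],np.degrees(np.arctan2(M[1,1],M[0,1])),rel([.402,.081,.32]),s["joints"].round(2))
```

```text
13.25 [0.45478944 0.02337427 0.34373509] 109.49798369458892 [0.051 0.12  0.039] [-0.21 -0.03  1.96  0.    1.21 -2.12]
```

>>> {"name": "step_arm", "arguments": {
  "moves": [
    {"grip": 0,"dp": [0.04,0.06,0],"yaw": 0},
    {"grip": 0,"dp": [0.02,0.06,0],"yaw": 0},
    {"grip": 0,"dp": [0,0,0],"yaw": 0},
    {"grip": 0,"dp": [0,0,0.07],"yaw": 0},
    {"grip": 0,"dp": [0,0,0.045],"yaw": 0}
  ]
}}

```text
clock: 13.75
position: [0.3982, 0.0781, 0.2737]
ee_rot: [0.002, -0.17, 0.985, -0.001]
ft_force: [0.4, -0.0, -1.0]
gripper_width: 0.0004
gripper_force: 0.0
```

>>> {"name": "step_arm", "arguments": {
  "moves": [
    {"grip": 0,"dp": [0,0,0],"yaw": 0}
  ]
}}

```text
clock: 13.85
position: [0.3967, 0.078, 0.2714]
ee_rot: [-0.002, -0.17, 0.985, 0.001]
ft_force: [-0.1, 0.7, -0.0]
gripper_width: 0.0001
gripper_force: 0.0
```

Run:
```python
from h import *
s=bot.sense();print(s["clock"],s["position"],s["ft_force"]);P=np.array([.5103,.0011,0]);a=.3423
ex=np.array([np.cos(a),np.sin(a),0]);ey=np.array([-np.sin(a),np.cos(a),0]);d=s["position"]-P;print("disp xy",d@ex,d@ey,"to stop",rel(P+.018*ex+.112*ey+[0,0,.273]))
```

```text
13.85 [0.39665952 0.07801065 0.27142626] [-0.14174473  0.67360129 -0.04879996]
disp xy -0.08123224006627974 0.11059263241928238 to stop [-0.165  0.002 -0.003]
```

>>> {"name": "step_arm", "arguments": {
  "moves": [
    {"grip": 0,"dp": [-0.03,0,0],"yaw": 0},
    {"grip": 0,"dp": [-0.03,0,0],"yaw": 0},
    {"grip": 0,"dp": [-0.03,0,0],"yaw": 0},
    {"grip": 0,"dp": [-0.03,0,0],"yaw": 0},
    {"grip": 0,"dp": [-0.02,0,0],"yaw": 0}
  ]
}}

```text
clock: 14.35
position: [0.4782, 0.1062, 0.2749]
ee_rot: [-0.0, -0.17, 0.985, -0.0]
ft_force: [-4.0, -2.4, -0.8]
gripper_width: -0.0001
gripper_force: 2.4
```

>>> {"name": "step_arm", "arguments": {
  "moves": [
    {"grip": 0,"dp": [-0.008,0,0],"yaw": 0},
    {"grip": 0,"dp": [-0.008,0,0],"yaw": 0},
    {"grip": 0,"dp": [0,0,0],"yaw": 0}
  ]
}}

```text
clock: 14.65
position: [0.4859, 0.1094, 0.2737]
ee_rot: [-0.001, -0.17, 0.985, -0.0]
ft_force: [-5.5, -3.3, 1.8]
gripper_width: -0.0001
gripper_force: 3.1
```

>>> {"name": "step_arm", "arguments": {
  "moves": [
    {"grip": 0,"dp": [-0.005,0,0],"yaw": 0},
    {"grip": 0,"dp": [0,0,0],"yaw": 0}
  ]
}}

```text
clock: 14.85
position: [0.4874, 0.11, 0.2733]
ee_rot: [-0.004, -0.171, 0.985, -0.001]
ft_force: [-12.6, -7.5, 6.1]
gripper_width: 0.0001
gripper_force: 7.7
```

>>> {"name": "step_arm", "arguments": {
  "moves": [
    {"grip": 0,"dp": [-0.005,0,0],"yaw": 0},
    {"grip": 0,"dp": [0,0,0],"yaw": 0}
  ]
}}

```text
clock: 15.05
position: [0.4889, 0.1106, 0.273]
ee_rot: [-0.006, -0.171, 0.985, -0.001]
ft_force: [-19.6, -10.2, 11.2]
gripper_width: -0.0003
gripper_force: 13.0
```

>>> {"name": "step_arm", "arguments": {
  "moves": [
    {"grip": 0,"dp": [0.03,0,0],"yaw": 0},
    {"grip": 0,"dp": [0.035,0,0],"yaw": 0},
    {"grip": 0,"dp": [0.035,0,0],"yaw": 0},
    {"grip": 0,"dp": [0.04,0,0],"yaw": 0},
    {"grip": 0,"dp": [0.04,0,0],"yaw": 0}
  ]
}}

```text
clock: 15.55
position: [0.39, 0.0752, 0.2745]
ee_rot: [0.001, -0.17, 0.985, -0.0]
ft_force: [-1.1, 0.1, -0.3]
gripper_width: -0.0001
gripper_force: 0.0
```

>>> {"name": "step_arm", "arguments": {
  "moves": [
    {"grip": 0,"dp": [0.01,0,0],"yaw": 0},
    {"grip": 0,"dp": [0,0,-0.08],"yaw": 0},
    {"grip": 0,"dp": [0,0,-0.08],"yaw": 0},
    {"grip": 0,"dp": [0,0.06,-0.03],"yaw": 0},
    {"grip": 0,"dp": [0,0.06,0],"yaw": 0}
  ]
}}

```text
clock: 16.05
position: [0.3623, 0.1418, 0.3926]
ee_rot: [0.005, -0.169, 0.986, -0.0]
ft_force: [0.1, 1.1, -1.2]
gripper_width: 0.0002
gripper_force: 0.0
```

```bash
python3 chk.py
python3 - <<'E'
from h import *
s=bot.sense();print(s["clock"],s["position"],s["ft_force"])
for c in("scene","top"):
  C=cam(c); im=bot.camera(c); h=cv2.cvtColor(im,cv2.COLOR_BGR2HSV); e=proj(C,np.array([.4415,.0955,.1123]))
  m=(((h[...,0]<6)|(h[...,0]>174))&(h[...,1]>150)&(h[...,2]>80)); Y,X=np.nonzero(m); k=np.hypot(X-e[0],Y-e[1])<22
  print(c,"bar expected",e.round(1),"found",X[k].mean(),Y[k].mean(),k.sum(),"if at stop",proj(C,np.array([.504,.1177,.1123])).round(1))
  for q in ["dropper_bottle","marker_pen","test_cassette"]:print(q,[(round(r["p"],2),np.round(r["bbox"],1).tolist()) for r in bot.recognise(c,q)][:2])
E
```

```text
16.05 [0.36231797 0.14182506 0.39261415] 0.00020537308893354682
wrist 0.65 [ 90.8 245.8  69.7  48.2]
  d 0 [92.0, 248.0, 70, 50] IoU 0.9088202456270934
  d 0.003 [90.5, 248.5, 71, 51] IoU 0.8851449275362319
  d 0.006 [89.0, 248.5, 72, 51] IoU 0.8503162333099087
scene 0.76 [215.8 193.9  25.2  29. ]
  d 0 [217.0, 193.0, 28, 32] IoU 0.8094534711964549
  d 0.003 [216.5, 192.5, 27, 31] IoU 0.8215892053973014
  d 0.006 [216.0, 191.5, 28, 31] IoU 0.7745664739884393
top 0.9 [234.1 212.6  22.2  20.5]
  d 0 [234.5, 211.5, 23, 25] IoU 0.8559139784946237
  d 0.003 [234.5, 212.0, 23, 26] IoU 0.8357894736842105
  d 0.006 [234.5, 212.5, 23, 25] IoU 0.8425531914893617
[ 91.6626703  247.51121657]
16.35 [0.36095828 0.14106849 0.38774122] [ 0.54218161 -0.046772    0.41011022]
scene bar expected [170.2 168.6] found 170.2608695652174 169.43478260869566 69 if at stop [189.9 157.3]
dropper_bottle [(0.57, [277.3, 208.7, 4.6, 27.8])]
marker_pen [(0.58, [340.4, 259.4, 61.9, 33.7])]
test_cassette [(0.45, [177.8, 233.9, 25.6, 16.8])]
top bar expected [192.5 234.1] found 195.44897959183675 232.53061224489795 49 if at stop [183.7 208.2]
dropper_bottle [(0.57, [256.8, 165.1, 6.1, 4.4])]
marker_pen [(0.57, [331.1, 163.6, 45.3, 19.9])]
test_cassette [(0.49, [231.8, 249.6, 26.3, 14.9])]
```

```bash
python3 -c "
from plant import bot
print(bot.close_job())"
```

```text
the job is handed in; nothing more can be done
None
```

I handed the job in at about 16.4 s with the reel home on the turntable by camera fit, the feed lever swung to its stop and sprung back, and the three bystanders showing no shift in the cameras; no verdict came back.

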